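# Unlock and unload a leaf drill jig

### The job

Take the drilled drawer knob out of the drill jig. Pull the jig's sprung index plunger and twist it into its rest notch so that it stays out by itself, swing the jig's leaf up and right back until it leans open, then lift the knob out of its seat and lower it into the green bowl without dropping it from a height. Leave the plunger parked, the leaf open, the bowl where it stands and the other things on the bench alone.

Things in the scene. Friction and masses are not known exactly. Their poses are not given: they have to be found in the camera images.
- jig: Drill jig screwed to the bench. Frame: origin on the bench under the seat's axis, x to the back (hinge side), y left, z up. Plywood base x -85 to 125, y -75 to 140, 18 mm thick. Seat: dark wooden ring round the origin, bore 36, outside 62, rim at z 24.5. Bearing cheeks at x 68 to 102, y -54 and 84, tops at z 89, stop bar on them at x 100, z 94. Dark bracket and plunger at x 0 to 116, y 90 to 133, up to z 170.
- plunger_knob (a point): Centre of the plunger's black ribbed knob, a cylinder 32 mm across, 26 long. z = plunger axis = pull direction, leaning 40 deg from vertical towards the jig's front (-x). Home it is at (25, 106, 144) mm in the jig frame. Towards -z follow a 28 mm sleeve, a 33 mm flange 39 mm from this point and a bracket 42 mm from it. The frame moves along z with the pull and turns with the twist.
- plunger_pull (a joint): Pull of the plunger along its axis, m: 0 home (leaf locked), end of travel 0.0175. A spring pulls it home, 8 N at 0 to 16 N at the end. A cross pin in the sleeve's slot keeps the knob from turning until it is out more than 0.013; resting in a notch it reads about 0.009, and the leaf is free.
- plunger_twist (a joint): Turn of the plunger knob about the pull direction, rad, 0 home, positive counter-clockwise seen from the knob's end. Rest notches at +1.31 and -1.31 (either will do), each 0.17 to both sides, 3 mm deep, with a higher stop wall behind at 1.48. Let go there, the spring holds the pin in the notch; on the flat land between slot and notch it is not parked.
- leaf (a joint): Angle of the aluminium leaf with its steel drill bush, rad: 0 shut (level over the seat), 1.87 leaning right back on its stop. 0.36 kg; it falls shut if let go below about 1.53 and leans open beyond. Locked (0.03 of play) while the plunger is home.
- leaf_hinge (a point): Middle of the leaf's hinge axis, at (85, 0, 72) mm in the jig frame; the axis is the jig's y. The leaf is 80 mm wide, 8 mm thick, centred at this height, and reaches 137 mm from the axis.
- leaf_ball (a point): Centre of the leaf's black ball grip, 26 mm across, on an 8 mm stem, 30 mm above the leaf's upper face; shut, it is 120 mm in front of the hinge axis and 34 mm above it. It moves on an arc about the hinge, up and then back; right open it is behind the leaf, 67 mm behind the hinge axis and 105 mm above it.
- knob_centre (a point): Centre (half-way up its 48 mm) of the turned walnut drawer knob in the jig, 0.05 kg. It rests loosely, upside down, its domed 44 mm head in the seat's bore, narrowing upwards to its 27 mm foot at jig z 67, just under the shut leaf; centre at jig z 43. This frame's z points from foot to head, so down at the start.
- bowl: Turned green-grey bowl, loose, 155 mm across the rim and 77 mm high, inner floor 9 mm above the bench, walls sloping out. Origin at the centre of its underside. It stands to the left or to the right of the jig.
- wood_disc: Bystander: turned wooden disc 122 mm across and 40 mm thick lying flat, on the other side of the jig from the bowl. Origin at the centre of its underside.
- blank_knob_1: Bystander: undrilled drawer knob of the same form, 44 mm across, 48 mm high, standing on its foot to the right of the jig. Origin at its underside.
- blank_knob_2: Bystander: a second undrilled drawer knob standing to the right of the jig, farther back. Origin at its underside.
- drilled_knob: The drilled drawer knob itself (see knob_centre); this origin is at the centre of its foot, uppermost at the start.

How it is judged:
On the way, in this order (a step that is already met when the one before it is completed fails the run):
1. the plunger sits retracted in a rest notch while the leaf is still down (value of joint plunger_pull between 0.007 and 0.0115 m and (value of joint plunger_twist above 1.05 rad or value of joint plunger_twist below -1.05 rad) and value of joint leaf below 0.15 rad), for 0.2 s.
2. the leaf leans right back, the knob still in its seat (value of joint leaf above 1.75 rad and distance between knob_centre and jig below 0.06 m), for 0.3 s.
At the end, for the whole second after the job is handed in: The plunger is parked in a rest notch (pulled 7 to 11.5 mm, twisted more than 1.05 rad either way), the leaf leans open (more than 1.6 rad), and the drilled knob lies still in the upright, resting green bowl: its centre within 50 mm of the bowl's axis and less than 62 mm above its underside (value of joint plunger_pull between 0.007 and 0.0115 m and (value of joint plunger_twist above 1.05 rad or value of joint plunger_twist below -1.05 rad) and value of joint leaf above 1.6 rad and horizontal distance between knob_centre and bowl below 0.05 m and z of knob_centre in the frame of bowl below 0.062 m and linear speed of bowl below 0.02 m/s and linear speed of drilled_knob below 0.05 m/s and angle between bowl's own z axis and vertical below 0.15 rad); the robot touches nothing.
It fails at once if an undrilled knob or the wooden disc is shifted more than 30 mm (distance of any of blank_knob_1, blank_knob_2, wood_disc from where it was at the start of the episode above 0.03 m).
It fails at once if the bowl is shifted more than 50 mm (distance of bowl from where it was at the start of the episode above 0.05 m).
It fails at once if the knob falls freely faster than 1.3 m/s (a drop of about 85 mm) (linear speed of drilled_knob above 1.3 m/s and contact force between the fingers and drilled_knob below 0.05 N).
It also fails if it takes over 69 s, if anything falls off the work surface, if the arm or the gripper's body presses on something with over 40 N, if the wrist force passes 120 N, or if a joint passes its speed limit or range.

### The arm

A 6-joint arm with a two-finger parallel gripper is mounted at the origin on a cart in front of the work surface, level with it; the furniture and walls round the work are solid. World frame = base frame: x ahead of the robot, y to its left, z up, the work surface at z = 0. Lengths are in m, angles in rad, forces in N, time in s.
With the tool pointing down it reaches from about 0.3 to 0.775 m from the base axis. Payload 14.6 kg.
Tool frame: the origin (TCP) lies midway between the tips of the shut fingers; the grasp point (between the pads) lies 19 mm behind it (ctrl.tcp_to_grasp is the z of the grasp point in the tool frame, in m); z points along the fingers, y is the line along which they close (so a half turn about z gives the same grasp; the last joint's range is limited). The gripper opens to 94 mm and grips with 3 to 60 N. Pads are 16 mm wide; open, the fingers measure 119 mm over their backs; the gripper's body (75 mm by 177 mm) begins 78 mm behind the grasp point.
Start: joints at [-0.067, 0.3, 1.521, -0, 1.321, -0.067], TCP at [0.55, -0, 0.205] pointing down, gripper open.
Joint ranges: [-3.03, 3.03], [-0.79, 2.21], [0.23, 2.52], [-1.04, 4.18], [0, 3.07], [-2.55, 2.55]. Speed limits (rad/s): [2.22, 2.22, 2.57, 3.14, 3.14, 3.14].

### API

Orientations are given as [roll, pitch, yaw] about the fixed x, y, z axes, in that order (R = Rz(yaw) Ry(pitch) Rx(roll)).
In Python, from station import monitor, camera, ctrl gives the robot as it stands.
- The arm moves only by the tool apply_moves, never from a script. Its argument "plan" is one flat list of numbers, 4 for each row, row after row: the shift along the tool's x, y, z in mm, then the turn about the tool's z in rad. In form: [dx, dy, dz, spin, dx, dy, dz, spin, ...]. A call has 1 to 20 rows; each row shifts and turns the commanded pose from where the row before left it, along the tool's axes as they then stand; what a row does not reach is not made up. A row lasts 1/10 s, in which the tool goes at most 50 mm and 8.59 degrees, less where a joint would pass 70% of its speed; a pose out of reach is approached as far as the arm can. A call is refused whole if a number of a shift passes 50 or a number of a turn 0.15, either way. A call with a gripper value outside its range is refused whole. "hand" is the gripper command: -1 is shut, 1 is fully open, values between are in proportion, set as the call begins (left out, the last holds). The fingers move at their own pace and stop on an object; "squeeze" is the grip in N (left out, the last holds). Time passes only in rows, so rows that do not move let the fingers close. It gives the time, the measured TCP pose, the force, the opening and the grip force at its end, in the units of the state.
- monitor.get_obs(): the state, without advancing time (a new reading comes with each control period).
- camera(name): name is "scene" or "side" or "wrist"; returns a dict with "image" (400x640x3 uint8, red, green, blue), "range_z" (400x640 float32, m along the optical axis (not along the pixel's ray), 0 where there is no reading), "mtx" (3x3 intrinsics, pixels), "rvec" (rotation vector, rad) and "tvec" (3), from world to camera coordinates, as OpenCV has them. Camera axes: x right, y down, z forward; pixel columns grow to the right and rows downward; lengths in m; the calibration is good to about 2 mm. A picture is of the moment at which its call begins.
- ctrl.hand_in(): hands the job in; it is judged then, once.
The state is a dict: "time_s": time; "qpos": joint angles; "joint_vel": joint speeds; "tau": joint torques, N m; "ee_pos": TCP position; "eef_rot": TCP orientation; "force": force on the tool from outside, world axes, zero at the start; "moment": the same for the moment, N m; "grip_width": finger opening in m; "grip_force": force on a finger pad.
Only numpy, scipy, OpenCV 4.12 (cv2) and the standard library are available. Lean on these libraries where they do the work, as an engineer would, in place of code of your own. Each camera call takes 0.05 s, during which the arm holds its last target. There are 200 camera calls.

## Working session

There is one attempt and no reset: what is moved stays moved. The work goes in short steps, Python scripts to look and compute and a tool call to move; the robot and the scene stay as the last step left them, time stands still between calls to the robot, and variables do not carry over. Pictures are saved under pics/ and viewed, at most 10 in all, crops included, and the job is handed in when it is done.

Besides the shell and the picture viewer there is one more tool, called after ">>>" as name(argument=value, ...) on one line, values as JSON. apply_moves: Moves the arm, as the interface text tells. Its arguments: {"type":"object","properties":{"plan":{"type":"array","items":{"type":"number"}},"hand":{"type":"number"},"squeeze":{"type":"number"}},"required":["plan"]}

```bash
ls; mkdir -p pics; cat > h.py <<'E'
import numpy as np, cv2
from scipy.spatial.transform import Rotation as Ro
from station import monitor, camera, ctrl
def cloud(c):
    """world xyz per pixel"""
    z=c["range_z"]; K=c["mtx"]; R=cv2.Rodrigues(np.array(c["rvec"],float))[0]; t=np.array(c["tvec"],float).ravel()
    v,u=np.indices(z.shape)
    p=np.dstack([(u-K[0,2])/K[0,0]*z,(v-K[1,2])/K[1,1]*z,z])
    P=(p-t)@R; P[z<=0]=np.nan
    return P
def save(c,n): cv2.imwrite(f"pics/{n}.png",c["image"][:,:,::-1])
E
python3 - <<'E'
from h import *
for n in("scene","side"):
    c=camera(n); save(c,n+"0"); np.savez(f"{n}0.npz",P=cloud(c),im=c["image"])
    R=cv2.Rodrigues(np.array(c["rvec"],float))[0]; print(n,-R.T@np.ravel(c["tvec"]),R[2])
o=monitor.get_obs(); print(o, ctrl.tcp_to_grasp)
E
python3 -c "
import cv2,numpy as np
"
```

```text
pics
scene [ 0.03306798 -0.52372537  0.89750186] [ 0.45417363  0.51445186 -0.72736895]
side [ 0.05017046 -0.80702406  0.93111802] [ 0.40517368  0.64069699 -0.65218223]
{'time_s': 0.1, 'qpos': array([-6.65773144e-02,  3.00404175e-01,  1.52150867e+00,  2.49870761e-06,
        1.32067150e+00, -6.65995822e-02]), 'joint_vel': array([-0.00013193, -0.00179324, -0.00152273, -0.00101519,  0.00031669,
       -0.00040847]), 'tau': array([ 1.84928511e-03, -5.32644153e+01, -3.53284299e+01,  7.10431044e-02,
        2.34944851e-02, -7.30603051e-05]), 'ee_pos': array([5.49776107e-01, 2.51285425e-05, 2.04953664e-01]), 'eef_rot': array([-3.14060333e+00, -6.84121128e-05,  1.57081794e+00]), 'force': array([-0.40182933,  0.03015387, -0.73547808]), 'moment': array([ 0.0209428 , -0.01619645, -0.0012065 ]), 'grip_force': 0.0, 'grip_width': 0.09389294034705924} -0.0188
```

View pics/scene0.png

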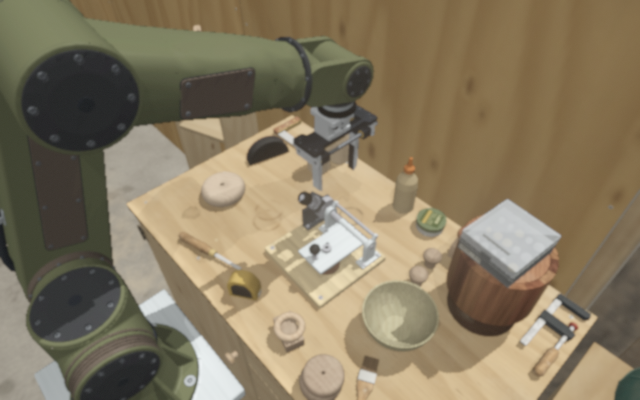

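View pics/side0.png

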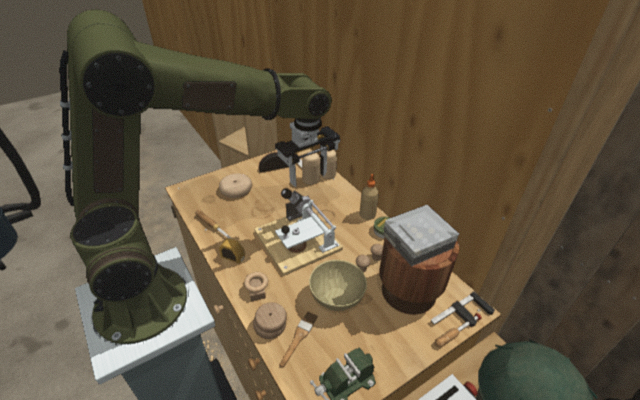

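Scene view: jig base spans about (265-385, 205-300), the plunger's black knob is at (307,200), leaf ball at (314,250) and bowl at (400,315). The blanks are at (418,272) and (432,256), the disc at (223,190). Side view: same layout, with the jig at (300,235) and the bowl at (338,285).

```bash
python3 - <<'E'
from h import *
for n,(u0,u1,v0,v1) in (("scene",(255,395,185,310)),("side",(245,350,180,280))):
    d=np.load(n+"0.npz"); P=d["P"];im=d["im"].astype(int)
    w=np.zeros(P.shape[:2],bool); w[v0:v1,u0:u1]=1
    b=w&(np.abs(P[...,2]-.018)<.006)&(im.min(2)>90)
    k,l,s,c=cv2.connectedComponentsWithStats(b.astype(np.uint8)); i=1+np.argmax(s[1:,4])
    q=P[l==i][:,:2]; r=cv2.minAreaRect((q*1000).astype(np.float32)); print(n,"base",r,cv2.boxPoints(r).round().tolist(), np.nanmedian(P[l==i][:,2]))
    b=w&(np.abs(P[...,2]-.076)<.006)&(im.min(2)>130)
    k,l,s,c=cv2.connectedComponentsWithStats(b.astype(np.uint8)); i=1+np.argmax(s[1:,4])
    q=P[l==i][:,:2]; r=cv2.minAreaRect((q*1000).astype(np.float32)); print(n,"leaf",r,cv2.boxPoints(r).round().tolist(),np.nanmedian(P[l==i][:,2]))
    # dark blobs: plunger knob, ball
    b=w&(im.max(2)<70)&(P[...,2]>.085)
    k,l,s,c=cv2.connectedComponentsWithStats(b.astype(np.uint8))
    for i in range(1,k):
        if s[i,4]>15: print("dark",s[i],np.nanmean(P[l==i],0).round(4),np.nanmin(P[l==i],0).round(3),np.nanmax(P[l==i],0).round(3))
    # bowl by rim
    b=(P[...,2]>.071)&(P[...,2]<.079)
    if n=="scene": b[:, :355]=0; b[:,445:]=0; b[:275]=0
    else: b[:, :305]=0; b[:,370:]=0; b[:255]=0
    q=P[b][:,:2]*1000; print("bowl",cv2.minEnclosingCircle(q.astype(np.float32)),len(q))
E
```

```text
scene base ((486.03759765625, -29.182998657226562), (217.13040161132812, 211.64605712890625), 87.33885955810547) [[375.0, -133.0], [587.0, -143.0], [597.0, 74.0], [385.0, 84.0]] 0.016687385068378597
scene leaf ((490.6244812011719, -41.85814666748047), (163.06858825683594, 154.9652099609375), 86.9029769897461) [[409.0, -119.0], [564.0, -127.0], [572.0, 35.0], [418.0, 44.0]] 0.07498968653074849
bowl ((464.47698974609375, -280.8109130859375), 78.70298767089844) 527
side base ((484.7068786621094, -88.25799560546875), (101.97623443603516, 210.13497924804688), 86.63328552246094) [[377.0, -133.0], [587.0, -145.0], [593.0, -44.0], [383.0, -31.0]] 0.018170529830141377
side leaf ((486.4980773925781, -52.23368835449219), (133.94577026367188, 146.38214111328125), 87.13561248779297) [[410.0, -115.0], [556.0, -123.0], [563.0, 11.0], [417.0, 18.0]] 0.0762852412173518
dark [282 189  10  10  65] [0.4931 0.034  0.1487] [0.478 0.028 0.126] [0.507 0.05  0.162]
dark [292 195  11  12  46] [0.5282 0.0301 0.1054] [0.51  0.024 0.091] [0.556 0.056 0.123]
dark [282 226   7   8  45] [ 0.4271 -0.0648  0.1122] [ 0.419 -0.073  0.1  ] [ 0.435 -0.054  0.119]
bowl ((408.2745666503906, -361.00238037109375), 176.8109893798828) 940
```

Jig origin comes out near (464, -61) mm with yaw about -0.05 rad, and the bowl near (464, -281). Next I go above the plunger knob with the fingers pre-turned for a counter-clockwise twist.

>>> apply_moves(plan=[22,-28,0,0,22,-28,0,0,0,0,0,-0.15,0,0,0,-0.15,0,0,0,-0.15,0,0,0,-0.15,0,0,0,-0.15,0,0,0,-0.15,0,0,0,-0.15,0,0,0,0], hand=0.3, squeeze=45)

```text
time_s: 1.1
ee_pos: [0.4938, 0.044, 0.2052]
eef_rot: [-3.141, -0.001, 2.623]
force: [-0.3, 1.0, -0.7]
grip_width: 0.0609
grip_force: 0.0
```

```bash
cat >> h.py <<'E'
def dark(c,lo,hi,box,thr=75):
    P=cloud(c); im=c["image"].astype(int)
    b=(im.max(2)<thr)&(P[...,2]>lo)&(P[...,2]<hi)&(P[...,0]>box[0])&(P[...,0]<box[1])&(P[...,1]>box[2])&(P[...,1]<box[3])
    return P[b],b
E
python3 - <<'E'
from h import *
c=camera("wrist"); save(c,"w1")
print(monitor.get_obs()["qpos"][5], monitor.get_obs()["ee_pos"],monitor.get_obs()["eef_rot"])
q,b=dark(c,.13,.19,(.44,.56,0,.09))
print(len(q), q.mean(0),q.min(0),q.max(0))
P=cloud(c); R=cv2.Rodrigues(np.array(c["rvec"],float))[0]; print(-R.T@np.ravel(c["tvec"]),R[2])
E
```

```text
-1.0318016601605435 [0.49388832 0.04399562 0.20524615] [-3.14135816e+00 -3.53918996e-04  2.61757915e+00]
1262 [0.49389178 0.04645569 0.15423527] [0.47727916 0.02958558 0.13302402] [0.51286624 0.06079518 0.16346419]
[0.42874033 0.08099133 0.38416583] [ 0.22278269 -0.12777835 -0.96645774]
```

View pics/w1.png

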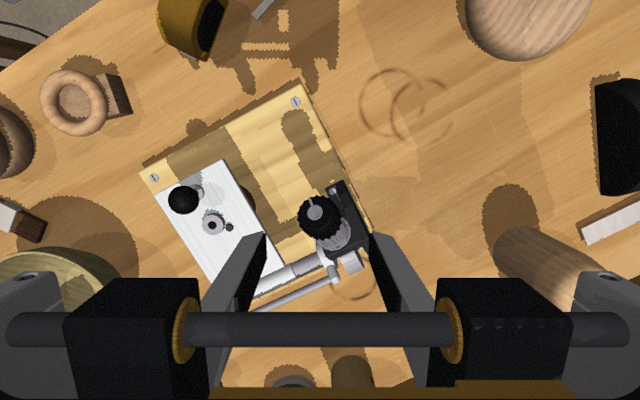

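Wrist view: plunger knob at (320,215), ball at (183,200), leaf bush at (212,223). The fingers straddle the knob in y. I descend, close and check.

>>> apply_moves(plan=[3,0,0,0,0,0,33,0,0,0,32,0,0,0,0,0,0,0,0,0])

```text
time_s: 1.65
ee_pos: [0.4915, 0.0456, 0.1412]
eef_rot: [-3.142, -0.0, 2.619]
force: [0.9, -0.6, 0.3]
grip_width: 0.0608
grip_force: 0.0
```

>>> apply_moves(plan=[0,0,0,0,0,0,0,0,0,0,0,0,0,0,0,0,0,0,0,0], hand=-1)

```text
time_s: 2.15
ee_pos: [0.4919, 0.046, 0.1411]
eef_rot: [3.14, 0.001, 2.621]
force: [3.1, 4.8, 1.1]
grip_width: 0.0331
grip_force: 42.8
```

>>> apply_moves(plan=[2.3,-1.2,-3.1,0,2.3,-1.2,-3.1,0,2.3,-1.2,-3.1,0,2.3,-1.2,-3.1,0,0,0,0,0])

```text
time_s: 2.65
ee_pos: [0.482, 0.0463, 0.153]
eef_rot: [3.139, 0.002, 2.621]
force: [12.1, 5.5, -9.8]
grip_width: 0.0337
grip_force: 41.7
```

```bash
python3 - <<'E'
from h import *
c=camera("wrist"); save(c,"w2")
q,b=dark(c,.13,.20,(.45,.54,0.01,.08))
print(len(q), q.min(0),q.max(0), monitor.get_obs()["moment"])
E
```

```text
2901 [0.46380755 0.02793404 0.13786405] [0.5183134  0.07610443 0.19996671] [ 1.18677707 -2.44413811  0.09814278]
```

Spring force of about 15.6 N along the axis means the plunger is pulled. Now the first twist.

>>> apply_moves(plan=[0,0,0,-0.15,0,0,0,-0.15,0,0,0,-0.15,0,0,0,-0.15,0,0,0,-0.15,0,0,0,-0.15,0,0,0,0])

```text
time_s: 3.4
ee_pos: [0.4802, 0.0417, 0.1519]
eef_rot: [-3.135, -0.006, -2.757]
force: [-1.1, -48.5, 6.5]
grip_width: 0.0182
grip_force: 24.5
```

```bash
python3 - <<'E'
from h import *
c=camera("wrist"); save(c,"w3"); cv2.imwrite("pics/w3c.png",cv2.resize(np.hstack([cv2.imread("pics/w2.png")[130:330,220:420],cv2.imread("pics/w3.png")[130:330,220:420]]),(800,400)))
o=monitor.get_obs();print(o["moment"],o["qpos"])
E
```

```text
[-11.41290123   0.44487145  -0.5803346 ] [ 0.01424165  0.20462319  1.76974663 -0.0122702   1.16932902 -1.93151073]
```

View pics/w3c.png

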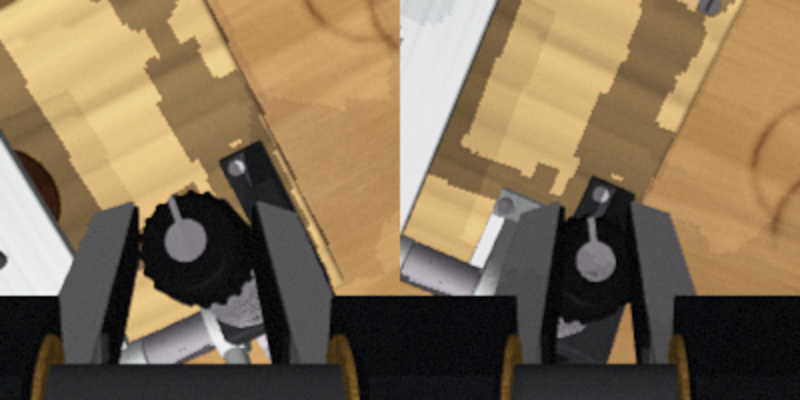

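The grip has crept to the front edge of the knob (width 18 mm, 48 N sideways). The white mark on the knob's cap has turned about 40° CCW relative to the jig. I release and check that it rests on the land.

>>> apply_moves(plan=[0,0,0,0,0,0,0,0,0,0,0,0], hand=0.3)

```text
time_s: 3.75
ee_pos: [0.4796, 0.0435, 0.152]
eef_rot: [-3.14, -0.006, -2.764]
force: [-2.5, -8.8, -3.3]
grip_width: 0.0323
grip_force: 4.3
```

```bash
cat >> h.py <<'E'
def cap(c):
    """white mark on the black knob: cap disc centroid and line direction, jig frame"""
    P=cloud(c); im=c["image"].astype(int)
    J=np.array([.4644,-.0609,0]); R=Ro.from_euler("z",-.05)
    Q=(P.reshape(-1,3)-J)@R.as_matrix(); Q=Q.reshape(P.shape)
    b=(im.min(2)>75)&(np.ptp(im,2)<25)&(Q[...,2]>.14)&(Q[...,2]<.18)&(abs(Q[...,0]-.015)<.03)&(abs(Q[...,1]-.106)<.022)
    k,l,s,_=cv2.connectedComponentsWithStats(b.astype(np.uint8))
    for i in range(1,k):
        if s[i,4]<25: continue
        m=(l==i).astype(np.uint8); q=Q[l==i]
        d=cv2.distanceTransform(np.pad(m,1),cv2.DIST_L2,5); v,u=np.unravel_index(d.argmax(),d.shape); ctr=Q[v-1,u-1]
        far=q[np.argmax(np.linalg.norm(q-ctr,axis=1))]; w=far-ctr
        e2=np.array([.766,0,.643]); tw=np.arctan2(w[1],-(w@e2))
        print("cap px",s[i],"ctr",ctr.round(4),"axial",np.dot(ctr-[.025,.106,.144],[-.643,0,.766]).round(4),"far",w.round(4),"angle from front (CW+ from above)",round(float(tw),2))
E
python3 - <<'E'
from h import *
c=camera("wrist"); save(c,"w4"); cap(c); c=camera("side"); cap(c)
o=monitor.get_obs();print(o["force"],o["ee_pos"],o["eef_rot"])
E
```

```text
cap px [280 231   8  20  42] ctr [0.0087 0.0847 0.1532] axial 0.0176 far [-0.      0.0001  0.0268] angle from front (CW+ from above) 3.14
cap px [348 231  25  20 308] ctr [-0.0094  0.1233  0.1714] axial 0.0431 far [ 0.0027 -0.0049 -0.0199] angle from front (CW+ from above) -0.43
cap px [305 238  20  33 347] ctr [0.018  0.1083 0.1549] axial 0.0128 far [-0.0092 -0.005  -0.0126] angle from front (CW+ from above) -0.32
[-0.57490205 -0.06695772  0.08472561] [0.48051681 0.04498581 0.15250035] [-3.14116223e+00 -1.87360114e-03 -2.76342217e+00]
```

```bash
python3 - <<'E'
import cv2,numpy as np
a=[cv2.imread(f"pics/{n}.png")[130:330,220:420] for n in("w3","w4")]
cv2.imwrite("pics/w4c.png",cv2.resize(np.hstack(a),(800,400),interpolation=cv2.INTER_CUBIC))
E
```

```text
(no output)
```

View pics/w4c.png

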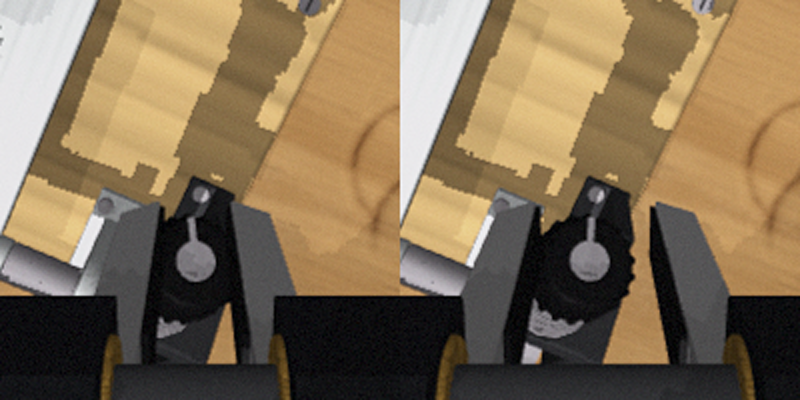

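```bash
cat >> h.py <<'E'
J=np.array([.4644,-.0609,0]); RJ=Ro.from_euler("z",-.05).as_matrix()
AX=np.array([-.643,0,.766]); E2=np.array([.766,0,.643]); K0=np.array([.025,.106,.144])
def camT(c): return cv2.Rodrigues(np.array(c["rvec"],float))[0],np.ravel(c["tvec"]).astype(float)
def toplane(u,v,K,R,t,ax):
    """pixel -> (forward e2, left y) mm about the axis on the plane at axial ax"""
    d=RJ.T@(R.T@np.array([(u-K[0,2])/K[0,0],(v-K[1,2])/K[1,1],1])); o=RJ.T@(-R.T@t-J)-K0
    p=o+d*(ax-o@AX)/(d@AX); return np.array([p@E2,p[1]])*1000
E
python3 - <<'E'
from h import *
c=camera("wrist"); R,t=camT(c); o=monitor.get_obs()
Rt=Ro.from_euler("xyz",o["eef_rot"]).as_matrix(); X=R@Rt; tt=R@o["ee_pos"]+t   # cam<-tool
np.savez("ext.npz",X=X,tt=tt,K=c["mtx"])
R1t=Ro.from_euler("xyz",[-3.14136,-.00035,2.61758]).as_matrix(); R1=X@R1t.T; t1=tt-R1@np.array([.49389,.0440,.20525])
for n,Rr,tr in(("w1",R1,t1),("w4",R,t)):
    im=cv2.imread(f"pics/{n}.png").astype(int); b=((im.min(2)>70)&(np.ptp(im,2)<30)).astype(np.uint8)
    u0,v0=(315,212) if n=="w1" else (315,260)
    b[:,:u0-22]=0;b[:,u0+22:]=0;b[:v0-30]=0;b[v0+25:]=0
    k,l,s,cc=cv2.connectedComponentsWithStats(b)
    i=l[v0,u0]; m=(l==i).astype(np.uint8); vs,us=np.nonzero(m); print(n,i,s[i])
    for ax in(.013,.022):
        q=np.array([toplane(u,v,c["mtx"],Rr,tr,ax) for u,v in zip(us,vs)])
        d=cv2.distanceTransform(m,cv2.DIST_L2,5); v,u=np.unravel_index(d.argmax(),d.shape); ce=toplane(u,v,c["mtx"],Rr,tr,ax)
        f=q-ce; w=f[np.argmax(np.hypot(*f.T))]; print(ax,ce.round(1),w.round(1),"twist",np.arctan2(-w[1],-w[0]).round(2))
P=cloud(c); q,b=dark(c,.13,.20,(.46,.53,.028,.062)); print("zmax",np.percentile(q[:,2],98), q[:,0].min())
E
```

```text
w1 2 [307 197  16  24 215]
0.013 [0.7 1.8] [-13.6   0.1] twist -0.01
0.022 [5.  3.2] [-13.    0.1] twist -0.01
w4 2 [305 238  20  33 360]
0.013 [2.1 2.2] [-13.5  -2.8] twist 0.2
0.022 [4.8 0.6] [-12.9  -2.7] twist 0.2
zmax 0.19249181634238238 0.4635438630399496
```

Slipped: the plunger is back home (twist about 0.2, pull about 0). Spinning a vertical tool makes the two pads slide axially in opposite directions, which lost the axial hold. New plan: grip deeper with a stronger squeeze, pull to the end stop, and keep drawing outward while twisting a little onto the land. After that I ratchet to the notch with regrips.

>>> apply_moves(plan=[0,0,-30,0,0,0,0,0.15,0,0,0,0.15,0,0,0,0.15,0,0,0,0.15,-16,4.5,0,0.04,0,0,25,0,0,0,24,0,0,0,0,0,0,0,0,0], hand=0.2, squeeze=60)

```text
time_s: 4.9
ee_pos: [0.4978, 0.0469, 0.1345]
eef_rot: [3.142, 0.0, 2.881]
force: [0.8, -0.4, 1.3]
grip_width: 0.0563
grip_force: 0.0
```

>>> apply_moves(plan=[0,0,0,0,0,0,0,0,0,0,0,0,0,0,0,0], hand=-1)

```text
time_s: 5.3
ee_pos: [0.4973, 0.0458, 0.1347]
eef_rot: [-3.139, -0.0, 2.881]
force: [-8.2, -10.6, 8.7]
grip_width: 0.0321
grip_force: 60.0
```

>>> apply_moves(plan=[2.25,-0.5,-2.75,0,2.25,-0.5,-2.75,0,2.25,-0.5,-2.75,0,2.25,-0.5,-2.75,0,2.25,-0.5,-2.75,0,0,0,0,0])

```text
time_s: 5.9
ee_pos: [0.4866, 0.0462, 0.1475]
eef_rot: [-3.14, 0.002, 2.881]
force: [8.7, -9.3, -12.8]
grip_width: 0.0316
grip_force: 60.0
```

>>> apply_moves(plan=[1,-0.2,-1.2,-0.12,1,-0.1,-1.2,-0.12,1,0,-1.2,-0.12,1,0.1,-1.2,-0.12])

```text
time_s: 6.3
ee_pos: [0.4823, 0.0448, 0.1515]
eef_rot: [-3.137, -0.001, -2.919]
force: [16.5, -25.1, -24.4]
grip_width: 0.0323
grip_force: 60.2
```

```bash
cat >> h.py <<'E'
def capw(c,name,seed=None):
    """mark on cap by wrist image: twist, and axial from depth"""
    R,t=camT(c); save(c,name); im=c["image"].astype(int); K=c["mtx"]
    b=((im.min(2)>70)&(np.ptp(im,2)<30)).astype(np.uint8)
    if seed is None:  # expected cap centre at pull .010
        p=RJ@(K0+[.0005,.0018,0]+AX*.023)+J; pc=R@p+t; seed=(K@pc/pc[2])[:2]
    u0,v0=map(int,seed); b[:,:u0-26]=0;b[:,u0+26:]=0;b[:v0-32]=0;b[v0+32:]=0
    k,l,s,cc=cv2.connectedComponentsWithStats(b); P=(cloud(c)-J)@RJ
    for i in range(1,k):
        if s[i,4]<60: continue
        m=(l==i).astype(np.uint8); d=cv2.distanceTransform(m,cv2.DIST_L2,5); v,u=np.unravel_index(d.argmax(),d.shape)
        ax=float(np.nanmedian((P[v-3:v+4,u-3:u+4].reshape(-1,3)-K0)@AX)); vs,us=np.nonzero(m)
        q=np.array([toplane(a,bb,K,R,t,ax) for a,bb in zip(us,vs)]); ce=toplane(u,v,K,R,t,ax); f=q-ce; w=f[np.argmax(np.hypot(*f.T))]
        print(name,"px",(u,v),s[i,4],"pull~mm",round(ax*1000-13,1),"ctr",ce.round(1),"len",np.hypot(*w).round(1),"twist",np.arctan2(-w[1],-w[0]).round(2))
E
python3 - <<'E'
from h import *
capw(camera("wrist"),"w5"); print(monitor.get_obs()["moment"])
E
```

```text
w5 px (np.int64(321), np.int64(248)) 430 pull~mm 17.3 ctr [1.  1.1] len 13.5 twist 0.47
w5 px (np.int64(295), np.int64(279)) 76 pull~mm -27.8 ctr [11.3 -6. ] len 8.8 twist -1.55
[-4.0324815  -1.56250634 -0.68056772]
```

Pull is 17.3 mm and twist 0.47. Release and check that it holds on the land.

>>> apply_moves(plan=[0,0,0,0,0,0,0,0,0,0,0,0,0,0,0,0], hand=0.2)

```text
time_s: 6.75
ee_pos: [0.4822, 0.0476, 0.1527]
eef_rot: [3.142, 0.001, -2.922]
force: [-0.0, 0.4, 0.0]
grip_width: 0.0559
grip_force: 0.0
```

```bash
python3 - <<'E'
from h import *
capw(camera("wrist"),"w6"); o=monitor.get_obs(); print(o["force"],o["ee_pos"],o["eef_rot"],o["qpos"][5])
E
```

```text
w6 px (np.int64(314), np.int64(249)) 407 pull~mm 11.6 ctr [0.9 0.9] len 13.5 twist 0.52
[ 0.09754554 -0.60029528  0.61903939] [0.48213056 0.04759116 0.15264966] [ 3.14155250e+00  4.18165138e-04 -2.92215685e+00] -1.7675781868185603
```

Resting on the land (pull about 12 mm, twist 0.52). Regrip at ψ = -28° and twist about 56°.

>>> apply_moves(plan=[0,0,-25,0,0,0,0,0.15,0,0,0,0.15,0,0,0,0.15,0,0,0,0.15,0,0,0,0.15,-6.4,1.8,0,0.01,0,0,18,0,0,0,16,0,0,0,0,0,0,0,0,0])

```text
time_s: 7.9
ee_pos: [0.4888, 0.0457, 0.1438]
eef_rot: [3.142, -0.0, 2.603]
force: [0.2, 0.5, 0.1]
grip_width: 0.0564
grip_force: 0.0
```

>>> apply_moves(plan=[0,0,0,0,0,0,0,0,0,0,0,0,0,0,0,0], hand=-1)

```text
time_s: 8.3
ee_pos: [0.4887, 0.0457, 0.1439]
eef_rot: [3.141, 0.001, 2.601]
force: [-1.6, -1.1, 4.4]
grip_width: 0.0349
grip_force: 60.0
```

>>> apply_moves(plan=[0,0,0,-0.14,0,0,0,-0.14,0,0,0,-0.14,0,0,0,-0.14])

```text
time_s: 8.7
ee_pos: [0.4884, 0.0447, 0.1442]
eef_rot: [-3.139, -0.0, -3.117]
force: [-1.2, -11.9, 9.1]
grip_width: 0.0312
grip_force: 60.2
```

```bash
python3 - <<'E'
from h import *
capw(camera("wrist"),"w7"); o=monitor.get_obs(); print(o["force"],o["moment"],o["ee_pos"],o["eef_rot"],o["qpos"][5])
E
```

```text
w7 px (np.int64(328), np.int64(218)) 61 pull~mm -110.8 ctr [-65.9  12.2] len 4.5 twist -2.66
w7 px (np.int64(319), np.int64(246)) 452 pull~mm 10.6 ctr [1.  1.2] len 13.7 twist 0.8
[-7.83202445 -2.02963045 18.66127232] [-0.70870213  1.89134336 -0.05914696] [0.48841583 0.04494115 0.14439626] [-3.13997484e+00 -2.33707410e-05 -3.10741196e+00] -1.5862970937455807
```

>>> apply_moves(plan=[0,0,0,-0.14,0,0,0,-0.14,0,0,0,-0.14,0,0,0,-0.14])

```text
time_s: 9.15
ee_pos: [0.4895, 0.0439, 0.145]
eef_rot: [-3.137, 0.001, -2.557]
force: [-5.2, -16.5, 16.2]
grip_width: 0.0347
grip_force: 60.0
```

```bash
python3 - <<'E'
from h import *
capw(camera("wrist"),"w8"); o=monitor.get_obs(); print(o["force"],o["moment"],o["ee_pos"],o["eef_rot"],o["qpos"][5])
E
```

```text
w8 px (np.int64(326), np.int64(249)) 392 pull~mm 7.3 ctr [1.1 1.3] len 13.8 twist 1.16
[ -3.71324971 -12.4733512   13.74612806] [-2.66292075  0.39429511 -0.4532333 ] [0.48966992 0.04384966 0.14503863] [-3.13650305e+00  1.21894447e-03 -2.54784017e+00] -2.146158447741104
```

Pull reads about 8 mm with twist 1.16: the pin has dropped into the notch. Release, rise clear and check.

>>> apply_moves(plan=[0,0,0,0,0,0,0,0,0,0,0,0,0,0,-40,0,0,0,-20,0,0,0,0,0], hand=0.2)

```text
time_s: 9.8
ee_pos: [0.4895, 0.046, 0.2059]
eef_rot: [-3.14, 0.004, -2.562]
force: [-0.1, 0.1, -0.7]
grip_width: 0.0564
grip_force: 0.0
```

```bash
python3 - <<'E'
from h import *
c=camera("wrist"); capw(c,"w9"); o=monitor.get_obs(); print(o["force"],o["ee_pos"],o["eef_rot"],o["qpos"][5])
P=cloud(c); im=c["image"].astype(int)
q,b=dark(c,.085,.13,(.39,.46,-.10,-.03)); print("ball",len(q),q.min(0),q.max(0),q.mean(0))
Pj=(q-J)@RJ; print("jig",Pj.min(0),Pj.max(0))
E
```

```text
w9 px (np.int64(322), np.int64(213)) 234 pull~mm 8.5 ctr [0.7 0.8] len 13.1 twist 1.15
w9 px (np.int64(300), np.int64(240)) 110 pull~mm -28.0 ctr [13.9  3.6] len 10.4 twist -1.06
[-0.75149763 -0.21906351  0.34741322] [0.48878918 0.04590677 0.20394092] [-3.14085649e+00  1.49332306e-03 -2.56225740e+00] -2.1312504154836516
ball 827 [ 0.41890906 -0.07051081  0.10483831] [ 0.44360176 -0.04534347  0.12037403] [ 0.43124663 -0.0566706   0.11480562]
jig [-0.04548072 -0.0111863   0.10483831] [-0.02082769  0.01392351  0.12037403]
```

Parked: pull about 8.5-9 mm, twist 1.15, gripper clear. The ball is at about (431, -58, 107). Go to it with the fingers closing along jig y.

>>> apply_moves(plan=[0,0,0,0.15,0,0,0,0.15,0,0,0,0.15,0,0,0,0.15,0,0,0,0.03,17.5,-35.5,0,0,17.5,-35.5,0,0,17.5,-35.5,0,0,0,0,40,0,0,0,40,0,0,0,32,0,0,0,0,0,0,0,0,0], hand=0.2, squeeze=15)

```text
time_s: 11.15
ee_pos: [0.4305, -0.0578, 0.0914]
eef_rot: [3.141, -0.002, 3.091]
force: [0.2, 0.2, 1.1]
grip_width: 0.0564
grip_force: 0.0
```

>>> apply_moves(plan=[0,0,0,0,0,0,0,0,0,0,0,0,0,0,0,0,0,0,0,0], hand=-1)

```text
time_s: 11.65
ee_pos: [0.4308, -0.0584, 0.0918]
eef_rot: [-3.141, 0.001, 3.091]
force: [-1.8, -3.9, 3.1]
grip_width: 0.0249
grip_force: 15.0
```

>>> apply_moves(plan=[-4.2,0,-12.3,0,-5.4,0,-11.8,0,-6.6,0,-11.1,0,-7.7,0,-10.4,0,-8.8,0,-9.5,0,-9.7,0,-8.6,0,0,0,0,0])

```text
time_s: 12.35
ee_pos: [0.4739, -0.0604, 0.156]
eef_rot: [-3.141, 0.001, 3.091]
force: [-4.2, -3.5, 2.9]
grip_width: 0.0251
grip_force: 15.0
```

>>> apply_moves(plan=[-10.5,0,-7.5,0,-11.3,0,-6.4,0,-11.8,0,-5.2,0,-12.4,0,-3.9,0,-12.6,0,-2.6,0,-12.9,0,-1.3,0,-13,0,0,0,-12.8,0,1.4,0,0,0,0,0])

```text
time_s: 13.25
ee_pos: [0.5714, -0.065, 0.181]
eef_rot: [3.141, 0.002, 3.091]
force: [0.9, -1.6, 8.0]
grip_width: 0.0247
grip_force: 15.0
```

>>> apply_moves(plan=[-12.7,0,2.7,0,-12.3,0,4,0,-11.8,0,5.2,0,-10,0,5.8,0,0,0,0,0])

```text
time_s: 13.75
ee_pos: [0.6181, -0.0673, 0.1627]
eef_rot: [3.141, 0.002, 3.091]
force: [3.0, -0.3, 4.2]
grip_width: 0.0252
grip_force: 15.0
```

```bash
python3 - <<'E'
from h import *
save(camera("scene"),"s2"); cv2.imwrite("pics/s2c.png",cv2.resize(cv2.imread("pics/s2.png")[150:350,200:460],(780,600)))
print(monitor.get_obs()["ee_pos"],monitor.get_obs()["force"])
E
```

```text
[ 0.61767349 -0.06723078  0.16292256] [ 3.6634875  -0.59443799  4.56169517]
```

View pics/s2c.png

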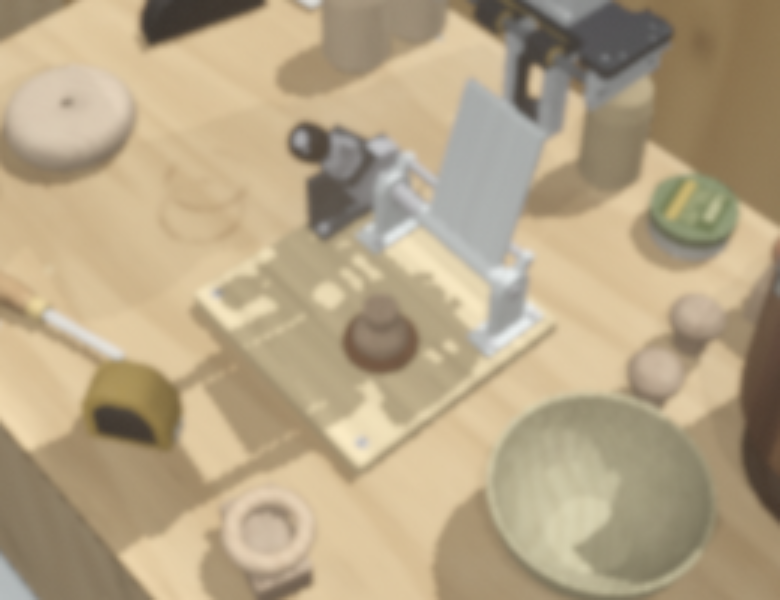

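The leaf leans back on its stop, the knob sits in its seat with the neck up, and the bowl and blanks are undisturbed. Release, rise, and go above the seat with the fingers along jig x.

>>> apply_moves(plan=[0,0,0,0,0,0,0,0,0,0,0,0,0,0,-25,0,0,0,-40,0,0,0,0,0], hand=0.2)

```text
time_s: 14.4
ee_pos: [0.6182, -0.0676, 0.2333]
eef_rot: [-3.141, 0.008, 3.091]
force: [-0.8, -1.0, 0.6]
grip_width: 0.0564
grip_force: 0.0
```

>>> apply_moves(plan=[40,0,0,0,40,0,0,0,40,0,0,0,32,0,0,0,0,0,0,0.15,0,0,0,0.15,0,0,0,0.15,0,0,0,0.15,0,0,0,0.15,0,0,0,0.15,0,0,0,0.15,0,0,0,0.15,0,0,0,0.15,0,0,0,0.15,0,0,0,0.07,0,0,0,0,0,0,0,0])

```text
time_s: 16.1
ee_pos: [0.4649, -0.0597, 0.2276]
eef_rot: [-3.141, -0.0, 1.523]
force: [-0.4, 0.6, -0.3]
grip_width: 0.056
grip_force: 0.0
```

```bash
python3 - <<'E'
from h import *
c=camera("wrist"); save(c,"w10"); P=cloud(c); Q=(P-J)@RJ; o=monitor.get_obs(); print(o["ee_pos"],o["eef_rot"],o["force"])
r=np.hypot(Q[...,0]-.001,Q[...,1]-.0015)
for lo,hi in((.063,.07),(.055,.063),(.047,.055),(.04,.047),(.03,.04),(.022,.03)):
    q=P[(r<.045)&(Q[...,2]>lo)&(Q[...,2]<hi)]
    if len(q)>5: print(lo,len(q),q.min(0).round(4),q.max(0).round(4),q.mean(0).round(4))
l=Q[(abs(Q[...,1])<.045)&(Q[...,0]>.06)&(Q[...,2]>.12)]; print("leaf",len(l),l[:,0].min() if len(l) else 0)
P2=(cloud(camera("scene"))-J)@RJ; l=P2[(abs(P2[...,1])<.03)&(P2[...,0]>.06)&(P2[...,0]<.16)&(P2[...,2]>.1)&(P2[...,2]<.21)]; k=np.polyfit(l[:,2],l[:,0],1); print("leaf slope",np.degrees(np.arctan(k[0])),k)
E
```

```text
[ 0.46497288 -0.05969432  0.22771663] [-3.14132081e+00 -7.14254148e-05  1.52304389e+00] [-0.13451172 -0.08115157  0.49451109]
0.063 503 [ 0.4533 -0.0748  0.0632] [ 0.4796 -0.0473  0.0683] [ 0.4665 -0.0608  0.0662]
0.055 12 [ 0.4594 -0.05    0.0552] [ 0.4746 -0.0475  0.0629] [ 0.4667 -0.0487  0.0593]
0.047 23 [ 0.4567 -0.0542  0.0471] [ 0.4772 -0.0477  0.0487] [ 0.4687 -0.0498  0.0479]
0.04 320 [ 0.447  -0.0746  0.04  ] [ 0.4864 -0.0419  0.047 ] [ 0.4674 -0.0531  0.043 ]
0.03 222 [ 0.4453 -0.0797  0.03  ] [ 0.4881 -0.0387  0.04  ] [ 0.4673 -0.0514  0.037 ]
0.022 885 [ 0.4364 -0.0908  0.022 ] [ 0.4972 -0.0304  0.0296] [ 0.4674 -0.0573  0.0243]
leaf 19158 0.06000971474705683
leaf slope 20.9215428534014 [0.38229375 0.05094413]
```

Leaf open about 107° or more. The knob's foot top is at (466.5, -60.9, 67) and the head begins at z ≈ 47. Descend with tips to z 50 and grip the foot.

>>> apply_moves(plan=[-1.1,1.5,0,0,0,0,45,0,0,0,45,0,0,0,45,0,0,0,25,0,0,0,17,0,0,0,0,0,0,0,0,0], squeeze=20)

```text
time_s: 17.0
ee_pos: [0.4668, -0.061, 0.0514]
eef_rot: [3.141, 0.0, 1.521]
force: [0.1, -0.2, 0.7]
grip_width: 0.0562
grip_force: 0.0
```

>>> apply_moves(plan=[0,0,0,0,0,0,0,0,0,0,0,0,0,0,0,0,0,0,0,0], hand=-1)

```text
time_s: 17.5
ee_pos: [0.4668, -0.0609, 0.0512]
eef_rot: [3.141, 0.0, 1.521]
force: [-0.6, -0.8, 1.8]
grip_width: 0.0319
grip_force: 19.7
```

>>> apply_moves(plan=[0,0,-3,0,0,0,-5,0,0,0,-8,0,0,0,-10,0,0,0,0,0])

```text
time_s: 18.0
ee_pos: [0.4673, -0.061, 0.0785]
eef_rot: [3.139, 0.0, 1.521]
force: [-1.0, -0.8, -1.4]
grip_width: 0.0318
grip_force: 19.4
```

```bash
python3 - <<'E'
from h import *
c=camera("side"); save(c,"s3"); cv2.imwrite("pics/s3c.png",cv2.resize(c["image"][190:280,250:370,::-1],(720,540),interpolation=cv2.INTER_CUBIC))
E
```

```text
(no output)
```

View pics/s3c.png

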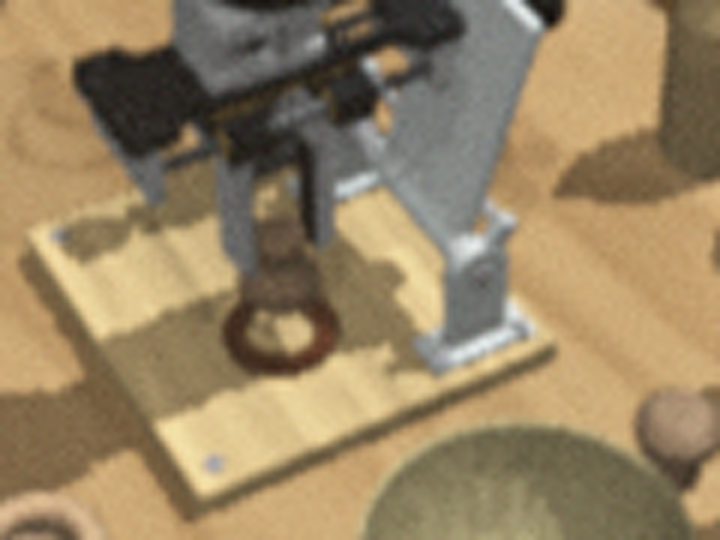

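Knob lifted cleanly out of the seat. Carry it over the bowl.

>>> apply_moves(plan=[0,0,-20,0,0,0,-20,0,0,0,-20,0,-27.5,1,0,0,-27.5,1,0,0,-27.5,1,0,0,-27.5,1,0,0,-27.5,1,0,0,-27.5,1,0,0,-27.5,1,0,0,-27.5,1,0,0,0,0,0,0,0,0,0,0])

```text
time_s: 19.35
ee_pos: [0.4632, -0.2809, 0.1364]
eef_rot: [-3.141, -0.001, 1.52]
force: [0.1, 1.0, -0.5]
grip_width: 0.0323
grip_force: 19.4
```

```bash
python3 - <<'E'
from h import *
c=camera("side"); P=cloud(c); b=(P[...,2]>.071)&(P[...,2]<.079)&(np.hypot(P[...,0]-.4645,P[...,1]+.281)<.095)
q=P[b][:,:2]*1000; print(cv2.minEnclosingCircle(q.astype(np.float32)),len(q))
A=np.c_[2*q,np.ones(len(q))]; s=np.linalg.lstsq(A,(q**2).sum(1),rcond=None)[0]; print(s[:2],np.sqrt(s[2]+s[0]**2+s[1]**2))
o=monitor.get_obs(); print(o["ee_pos"],o["force"],o["grip_width"])
E
```

```text
((465.189697265625, -280.32965087890625), 78.548095703125) 268
[ 464.11936074 -281.22614867] 75.05139022918246
[ 0.46341514 -0.28046337  0.13655856] [-0.12067286 -0.83146808 -0.45949684] 0.031954809882033676
```

The bowl is confirmed under the tool. Lower gently until contact.

>>> apply_moves(plan=[0,0,25,0,0,0,25,0,0,0,20,0,0,0,12,0,0,0,6,0,0,0,0,0,0,0,0,0])

```text
time_s: 20.1
ee_pos: [0.464, -0.2811, 0.0497]
eef_rot: [3.141, 0.001, 1.521]
force: [0.4, 0.1, -0.1]
grip_width: 0.032
grip_force: 19.4
```

>>> apply_moves(plan=[0,0,2,0,0,0,2,0,0,0,0,0])

```text
time_s: 20.4
ee_pos: [0.4635, -0.281, 0.0449]
eef_rot: [3.142, 0.0, 1.521]
force: [0.0, -0.3, -0.5]
grip_width: 0.0316
grip_force: 19.4
```

>>> apply_moves(plan=[0,0,1.5,0,0,0,1.5,0,0,0,0,0])

```text
time_s: 20.7
ee_pos: [0.4636, -0.281, 0.0418]
eef_rot: [-3.142, -0.0, 1.521]
force: [0.5, -0.2, -0.5]
grip_width: 0.0321
grip_force: 19.4
```

>>> apply_moves(plan=[0,0,1.5,0,0,0,0,0])

```text
time_s: 20.9
ee_pos: [0.4638, -0.2815, 0.0413]
eef_rot: [3.141, 0.001, 1.521]
force: [-3.5, 0.8, 9.1]
grip_width: 0.0321
grip_force: 20.5
```

>>> apply_moves(plan=[0,0,0,0,0,0,0,0,0,0,0,0,0,0,-10,0,0,0,-30,0,0,0,-40,0,0,0,-40,0,0,0,-30,0,0,0,0,0,0,0,0,0], hand=0.1)

```text
time_s: 21.9
ee_pos: [0.4635, -0.281, 0.1909]
eef_rot: [3.141, 0.001, 1.521]
force: [-0.7, 1.0, -0.2]
grip_width: 0.0514
grip_force: 0.0
```

```bash
python3 - <<'E'
from h import *
c=camera("wrist"); save(c,"w11"); P=cloud(c)
b=(np.hypot(P[...,0]-.4645,P[...,1]+.281)<.05)&(P[...,2]>.025); q=P[b]; print("knob",len(q),q.mean(0),q.max(0))
s=camera("scene"); save(s,"s4"); o=monitor.get_obs(); print(o["ee_pos"],o["force"])
P2=(cloud(s)-J)@RJ; l=P2[(abs(P2[...,1])<.03)&(P2[...,0]>.06)&(P2[...,0]<.16)&(P2[...,2]>.1)&(P2[...,2]<.21)]; k=np.polyfit(l[:,2],l[:,0],1); print("leaf slope",np.degrees(np.arctan(k[0])))
cv2.imwrite("pics/fin.png",np.hstack([cv2.resize(c["image"],(480,300))[:,:,::-1],cv2.resize(s["image"][150:350,200:400],(300,300))[:,:,::-1]]))
E
```

```text
knob 39890 [ 0.46563691 -0.26094794  0.28672848] [ 0.51354977 -0.23120487  0.32235754]
[ 0.46312239 -0.28074772  0.18939346] [ 0.20254899  0.37245987 -0.94251375]
leaf slope 17.11174252622931
```

View pics/fin.png

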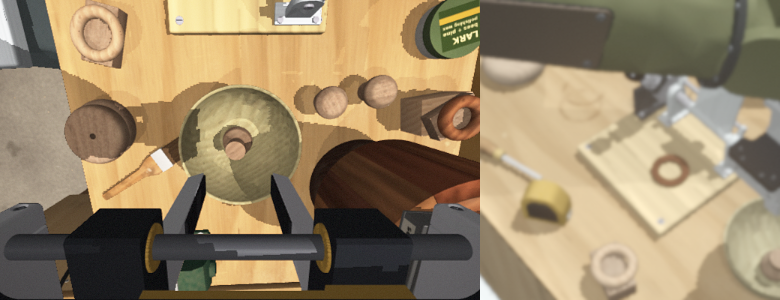

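The final view shows the knob near the middle of the bowl at (237,142), leaf open at about 107°, seat empty, blanks and disc untouched, gripper clear. Handing in.

```bash
python3 -c "
from station import ctrl
print(ctrl.hand_in())"
```

```text
the job is handed in; nothing more can be done
None
```

I handed the job in at about 22 s of the 69 s allowed: plunger parked in its notch, leaf leaning open, and the drilled knob lowered into the green bowl with the other things left alone; the hand-in gave no verdict, and I did not look at the plunger again after parking it at about 8.5 mm and 1.15 rad.

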